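Turn a tray of studs over into an empty tray

TASK

The white tray of brass studs sits in the turnover stand. Cap it with the empty blue tray, which lies mouth down on the bench, so that the two stand rim to rim; let go, then turn the red-handled crank half a turn, up and over to its far stop, so that both trays go over together and the studs end up in the blue tray. Leave the longer grey tray where it is; it does not fit.

Things in the scene. Friction and masses are not known exactly. Their poses are not given: they have to be found in the camera images.
- turnover_stand: Fixed stand; origin: underside centre of its 130x190 mm base. Between posts at y=-73 and +73 mm an open-topped cradle turns on an axle along y, 58 mm up. It takes 60x100 mm trays, long side along y, centred, with 2 mm play all round; guides flare 7 mm outward to their top, 30 mm above the axle. Long sides open for fingers. Brass rings on the posts hold the cap tray's end pins: no latch
- cradle (a joint): Angle of cradle and crank: 0 at the start (crank level towards the stand's -x, the robot's side), pi at the far stop (crank level towards +x, cradle upside down). The handle goes up and over. Stiff: 0.15 N m, about 2 N at the handle; stays where it is left
- crank_handle (a point): Centre of the red crank handle, a freely spinning round sleeve 18 mm in diameter, 46 mm long, parallel to the axle and 75 mm from it, on the stand's -y side: at the start at (-75, -112, 58) mm, at the end at (+75, -112, 58) mm in the stand's frame. It can be pinched from above all the way round
- loaded_tray: White open tray 60 (x) x 100 (y) x 24 (z) mm, walls 5 mm, floor about 5 mm, loose in the cradle, holding the studs. Origin: centre of its underside; z points out of its mouth. Its rim is level with the axle, 58 mm above the bench, at the start
- blue_tray: Blue empty cap tray, 60 (x) x 100 (y) x 24 (z) mm, light, walls 5 mm, mouth down on the bench. Origin: centre of its underside, which at the start faces up, 24 mm above the bench; z points out of its mouth (down at the start), y along its long side. A pin 8 mm thick, 14 mm long sticks out of each end, 15 mm behind the rim, and drops into an open slot of the cradle. Grasp it across its 60 mm width
- grey_tray: Grey tray like the blue one, with end pins, but longer, 60 (x) x 145 (y) x 24 (z) mm, also mouth down, which does not fit the cradle. Origin: centre of its underside (facing up, 24 mm above the bench)
- stud_0: Brass stud, 19 mm in diameter, 10 mm high, loose in the white tray. Origin: centre of its flat foot
- stud_1: Second, equal stud
- stud_2: Third, equal stud
Things that resemble listed ones, but are neither listed nor needed, are in the scene too. Of the things that look like the loaded_tray, the larger one is meant.

How it is judged:
By the outcome, as a careful person would: the job done as asked, in the order asked, and still so for the second after the job is handed in, with the robot touching nothing.
It also fails if it takes over 61 s, if anything falls off the work surface, if the arm or the gripper's body presses on something with over 40 N, if the wrist force passes 120 N, or if a joint passes its speed limit or range.

ROBOT

A 6-joint arm with a two-finger parallel gripper is mounted at the origin on a cart in front of the work surface, level with it; the furniture and walls round the work are solid. World frame = base frame: x ahead of the robot, y to its left, z up, the work surface at z = 0. Lengths are in mm, angles in rad, forces in N, time in s.
With the tool pointing down it reaches from about 425 to 950 mm from the base axis. Payload 14.7 kg.
Tool frame: the origin (TCP) lies on the centre line of the jaws, within the pads' length; the fingertips stand ahead of it and the grasp point (between the pads) lies 5 mm behind it (ctrl.tip_extent is the z of the fingertips in the tool frame, in mm); z points along the fingers, y is the line along which they close (so a half turn about z gives the same grasp; the last joint's range is limited). The gripper opens to 85 mm and grips with 20 to 120 N. Pads are 22 mm wide; open, the fingers measure 114 mm over their backs; the gripper's body (76 mm by 85 mm) begins 54 mm behind the grasp point. The pads swing forward as they close: fully open they stand 13 mm farther back than shut.
Start: joints at [-1.162, 0.48, 1.596, -0, 1.065, -0.047], TCP at [286.132, -583.627, 245.297] pointing down, gripper open.
Joint ranges: [-2.75, 2.75], [-0.82, 2.05], [0.23, 2.67], [-1.56, 4.7], [0.09, 2.69], [-2.92, 2.92]. Speed limits (rad/s): [1.89, 1.89, 2.39, 3.01, 3.01, 3.01].

INTERFACE

Orientations are given as [roll, pitch, yaw] about the fixed x, y, z axes, in that order (R = Rz(yaw) Ry(pitch) Rx(roll)).
In Python, from plant import ctrl, cams gives the robot as it stands.
- The arm moves only by the tool jog_arm, never from a script. Its arguments are lists of equal length, an entry for each row: "linear": the shift along the tool's x, y, z in mm, a list of three; "turn": the turn about the tool's z in rad; "gripper": the opening, from 0 (shut) to 1 (fully open). In form: {"linear": [[tx, ty, tz], ...], "turn": [turn, ...], "gripper": [gripper, ...]}. A call has exactly 10 rows; each row is the pose to reach, as a shift and turn from the pose commanded when the call began, along the tool's axes at that moment; what a row does not reach only later rows make up. A row lasts 1/10 s, in which the tool goes at most 50 mm and 8.59 degrees, less where a joint would pass 70% of its speed; a pose out of reach is approached as far as the arm can. A call with a gripper value outside its range is refused whole. The fingers move at their own pace and stop on an object; "squeeze" is the grip in N (left out, the last holds). Time passes only in rows, so rows that repeat a pose let the fingers close, or fill a call up. It gives the time, the measured TCP pose, the force, the opening and the grip force at its end, in the units of the state.
- ctrl.get_obs(): the state, without advancing time (a new reading comes with each control period).
- cams.get_image(name): name is "scene" or "side" or "wrist"; returns the picture (420x560x3 uint8, blue, green, red); there is no depth.
- cams.get_calibration(name): a dict with "intrinsics" (3x3 intrinsics, pixels), "D" ([k1, k2, p1, p2, k3] as OpenCV has them; the pictures are not rectified), "world_from_camera" (4x4, takes a point from camera to world coordinates); the wrist camera has in their place "tool_from_camera" (4x4, takes a point from camera to tool coordinates, whose origin is the TCP and whose axes are the flange's). Camera axes: x right, y down, z forward; pixel columns grow to the right and rows downward; lengths in mm; the calibration is good to about 2 mm. A picture is of the moment at which its call begins: read the wrist's pose just before it. get_calibration takes no time and is no camera call.
- ctrl.close_job(): hands the job in; it is judged then, once.
Trained networks look in the newest picture that a camera, given by its name, has taken for a name from the list of things; names that differ only in an ending like _2 or _b are one class to them, and where a whole thing is asked for, a point or a joint stands for the part that bears it (a point fixed in the world has none). Each returns a list of dicts, best first, with "confidence" (0 to 1); they miss things now and then, are a little off and sometimes report something else, mostly with a low value. They report only what shows in the picture. A call takes as long as a camera call. They do not tell look-alikes from the thing itself.
- cams.boxes_of(camera, thing): "rect" ([left, top, right, bottom] in pixels, round what is visible of it).
- cams.outline_of(camera, thing): "mask" (420x560 bool, what is visible of it) and "rect" ([left, top, right, bottom] in pixels, round what is visible of it).
- cams.place_of(camera, thing): "pixel" ([column, row] in pixels: a listed point, or the origin of a listed thing).
The state is a dict: "clock": time; "joints": joint angles; "qd": joint speeds; "joint_efforts": joint torques, N m; "position": TCP position; "tcp_rot": TCP orientation; "wrist_force": force on the tool from outside, world axes, zero at the start; "torque": the same for the moment, N m; "finger_gap": opening from 0.0 (shut) to 1.0 (fully open); "finger_force": force on a finger pad.
Only numpy, scipy, OpenCV 4.12 (cv2) and the standard library are available. Lean on these libraries where they do the work, as an engineer would, in place of code of your own. Each camera call takes 0.05 s, during which the arm holds its last target. There are 200 camera calls.

## Working session

There is one attempt and no reset: what is moved stays moved. The work goes in short steps, Python scripts to look and compute and a tool call to move; the robot and the scene stay as the last step left them, time stands still between calls to the robot, and variables do not carry over. Pictures are saved under pics/ and viewed, at most 13 in all, crops included, and the job is handed in when it is done.

Besides the shell and the picture viewer there is one more tool, called after "Emit:" in YAML: its name, and indented under it one key for each argument. jog_arm: Moves the arm, as the interface text tells. Its arguments: {"type":"object","properties":{"linear":{"type":"array"},"turn":{"type":"array"},"gripper":{"type":"array"},"squeeze":{"type":"number"}},"required":["linear","turn","gripper"]}

```bash
mkdir -p pics; ls
cat > h.py <<'E'
import numpy as np,cv2
from plant import ctrl,cams
from scipy.spatial.transform import Rotation as R
def T():
    o=ctrl.get_obs();M=np.eye(4);M[:3,:3]=R.from_euler('xyz',o['tcp_rot']).as_matrix();M[:3,3]=o['position'];return M
def wfc(n):
    c=cams.get_calibration(n)
    return c['intrinsics'],c['D'],(T()@np.array(c['tool_from_camera']) if n=='wrist' else np.array(c['world_from_camera']))
def px2w(n,p,z):
    K,D,M=wfc(n);u=cv2.undistortPoints(np.array([[p]],float),np.array(K),np.array(D))[0,0]
    d=M[:3,:3]@np.array([u[0],u[1],1]);o=M[:3,3];return o+d*(z-o[2])/d[2]
def w2px(n,P):
    K,D,M=wfc(n);I=np.linalg.inv(M)
    return cv2.projectPoints(np.array(P,float).reshape(-1,3),cv2.Rodrigues(I[:3,:3])[0],I[:3,3],np.array(K),np.array(D))[0][:,0]
E
python3 - <<'E'
from h import *
np.set_printoptions(precision=1,suppress=True)
o=ctrl.get_obs();print(o,ctrl.tip_extent)
Z=dict(turnover_stand=0,crank_handle=58,loaded_tray=34,blue_tray=24,grey_tray=24)
for n in ['scene','side']:
    cv2.imwrite(f'pics/{n}0.png',cams.get_image(n))
    for t,z in Z.items():
        for r in cams.place_of(n,t): print(n,t,r['confidence'],np.array(r['pixel']),px2w(n,r['pixel'],z))
E
```

```text
pics
{'clock': 0.0, 'joints': array([-1.2,  0.5,  1.6, -0. ,  1.1, -0. ]), 'qd': array([ 0., -0.,  0., -0.,  0.,  0.]), 'joint_efforts': array([ -0. , -95.1, -43. ,  -0. ,   0. ,   0. ]), 'position': array([ 286. , -583.3,  244.6]), 'tcp_rot': array([-3.1, -0. ,  0.5]), 'wrist_force': array([-0.8, -0.4, -0. ]), 'torque': array([ 0.1, -0. ,  0. ]), 'finger_force': 0.0, 'finger_gap': 1.00205406590503} 14.0
scene turnover_stand 0.66 [344.  272.7] [ 528.1 -107.9    0. ]
scene crank_handle 0.86 [354.4 289.2] [ 449.3 -214.8   58. ]
scene loaded_tray 0.9 [339.8 264. ] [ 507.7 -113.2   34. ]
scene loaded_tray 0.89 [248.8 271.3] [336.  -24.8  34. ]
scene blue_tray 0.93 [262.7 190.8] [585.9 297.5  24. ]
scene grey_tray 0.8 [299.6 202.7] [626.5 177.5  24. ]
scene grey_tray 0.4 [349.8 289. ] [ 475.5 -178.8   24. ]
side crank_handle 0.74 [348.6 301.1] [ 441.3 -224.8   58. ]
side loaded_tray 0.94 [235.7 282.8] [333.9 -48.9  34. ]
side loaded_tray 0.9 [342.9 269.2] [ 515.8 -109.8   34. ]
side loaded_tray 0.5 [269.2 192.9] [583.4 286.5  34. ]
side loaded_tray 0.25 [305.7 209.6] [603.2 150.7  34. ]
side blue_tray 0.59 [267.7 191.7] [596.1 318.1  24. ]
side grey_tray 0.97 [305.6 209.2] [616.6 172.2  24. ]
```

View pics/scene0.png

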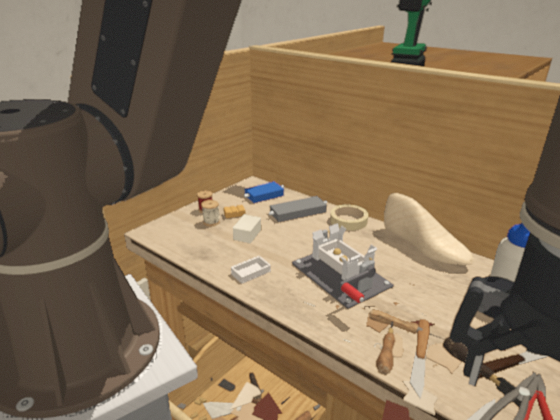

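View pics/side0.png

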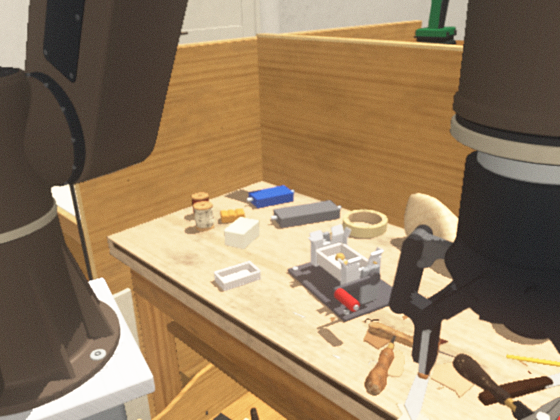

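The scene shows the stand at about (340,265) px, with the red crank handle at (353,292), and blue and grey trays at (264,191) and (298,209). The small white tray at (250,270) is the decoy. Next I'll look at the stand from above on the way.

```bash
cat >> h.py <<'E'
def go(p,yaw):
    """shift in tool axes and tool turn to reach world p, yaw with the tool down"""
    M=T();e=R.from_matrix(M[:3,:3]).as_euler('xyz');d=M[:3,:3].T@(np.array(p,float)-M[:3,3])
    t=-(yaw-e[2]);t=(t+np.pi)%(2*np.pi)-np.pi
    print('to',p,yaw,'linear',d.round(1),'turn',round(t,3),'j6',ctrl.get_obs()['joints'][5].round(2))
E
python3 - <<'E'
from h import *
np.set_printoptions(precision=3,suppress=True)
print(ctrl.get_obs()['tcp_rot']);print(cams.get_calibration('wrist'))
go([480,-120,300],0);go([480,-120,300],np.pi/2)
for y in (0,1.57,-1.57): go([480,-120,300],y)
E
```

```text
[-3.142 -0.     0.456]
{'intrinsics': array([[298.841,   0.   , 278.775],
       [  0.   , 298.841, 212.516],
       [  0.   ,   0.   ,   1.   ]]), 'D': array([0.004, 0.   , 0.   , 0.   , 0.   ]), 'tool_from_camera': array([[  -0.   ,   -0.948,   -0.319,   81.622],
       [   1.   ,   -0.   ,   -0.001,    1.718],
       [   0.001,   -0.319,    0.948, -128.43 ],
       [   0.   ,    0.   ,    0.   ,    1.   ]])}
to [480, -120, 300] 0 linear [ 378.1 -331.   -54.7] turn 0.456 j6 -0.05
to [480, -120, 300] 1.5707963267948966 linear [ 378.1 -331.   -54.7] turn -1.115 j6 -0.05
to [480, -120, 300] 0 linear [ 378.1 -331.   -54.7] turn 0.456 j6 -0.05
to [480, -120, 300] 1.57 linear [ 378.1 -331.   -54.7] turn -1.114 j6 -0.05
to [480, -120, 300] -1.57 linear [ 378.1 -331.   -54.7] turn 2.026 j6 -0.05
```

Emit:
jog_arm:
  linear:
    - [40,-33,-6]
    - [80,-66,-12]
    - [120,-99,-18]
    - [160,-132,-24]
    - [200,-165,-30]
    - [240,-198,-36]
    - [280,-231,-42]
    - [320,-264,-48]
    - [360,-297,-54]
    - [400,-330,-55]
  turn: [-0.11,-0.22,-0.33,-0.44,-0.55,-0.66,-0.77,-0.88,-0.99,-1.11]
  gripper: [1,1,1,1,1,1,1,1,1,1]

```text
clock: 1.6
position: [491.9, -129.1, 300.2]
tcp_rot: [3.14, 0.0, 1.57]
wrist_force: [0.5, -0.9, -0.1]
finger_gap: 1.001
finger_force: 0.0
```

Run:
```python
from h import *
np.set_printoptions(precision=1,suppress=True)
o=ctrl.get_obs();print(o['clock'],o['position'],o['tcp_rot'],abs(o['qd']).max())
cv2.imwrite('pics/w1.png',cams.get_image('wrist'))
for t,z in dict(turnover_stand=0,crank_handle=58,loaded_tray=34,blue_tray=24,grey_tray=24,stud_0=40).items():
    for r in cams.place_of('wrist',t): print(t,r['confidence'],np.array(r['pixel']),px2w('wrist',r['pixel'],z))
go([590,250,250],1.57)
```

```text
1.6 [ 491.9 -129.1  300.2] [3.1 0.  1.6] 0.9878650939711753
crank_handle 0.9 [240.6 242.4] [ 440.8 -214.8   58. ]
loaded_tray 0.96 [180.5  66. ] [374.9   2.8  34. ]
loaded_tray 0.62 [298.9 164.2] [ 518.2 -114.7   34. ]
stud_0 0.58 [309.2 141.4] [529.6 -87.1  40. ]
stud_0 0.53 [289.6 181.2] [ 505.  -138.3   40. ]
stud_0 0.53 [299.6 167.2] [ 518.  -119.8   40. ]
to [590, 250, 250] 1.57 linear [382.6  96.7  49.1] turn -0.006 j6 -0.32
```

View pics/w1.png

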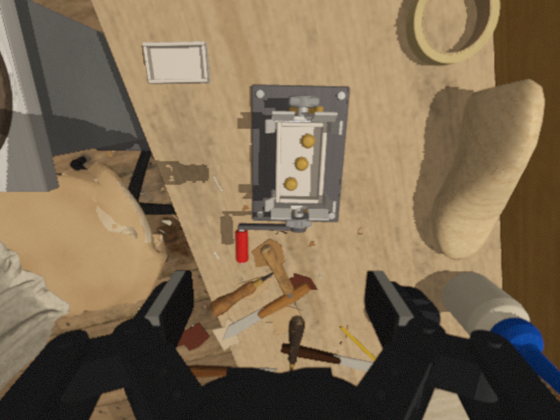

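The wrist view shows the stand clearly: base corners at (252,87), (349,87), (253,220) and (338,222), handle at (241,245), three studs in the white tray. On to the blue tray.

Emit:
jog_arm:
  linear:
    - [48,11,5]
    - [96,22,10]
    - [144,33,15]
    - [192,44,20]
    - [240,55,25]
    - [288,66,30]
    - [336,77,35]
    - [380,88,40]
    - [400,95,45]
    - [400,95,50]
  turn: [0,0,0,0,0,0,0,0,0,0]
  gripper: [1,1,1,1,1,1,1,1,1,1]

```text
clock: 2.95
position: [589.2, 269.6, 248.5]
tcp_rot: [3.142, -0.0, 1.566]
wrist_force: [-0.3, -0.3, -0.5]
finger_gap: 1.004
finger_force: 0.0
```

Run:
```python
from h import *
np.set_printoptions(precision=1,suppress=True)
o=ctrl.get_obs();print(o['clock'],o['position'],o['tcp_rot'],abs(o['qd']).max())
cv2.imwrite('pics/w2.png',cams.get_image('wrist'))
for t,z in dict(blue_tray=24,grey_tray=24).items():
    for r in cams.place_of('wrist',t): print(t,r['confidence'],np.array(r['pixel']),px2w('wrist',r['pixel'],z))
    for r in cams.outline_of('wrist',t)[:2]:
        m=r['mask'].astype(np.uint8);c=max(cv2.findContours(m,0,2)[0],key=cv2.contourArea)
        W=np.array([px2w('wrist',p,20)[:2] for p in c[:,0].astype(float)],np.float32)
        print(t,r['confidence'],r['rect'],cv2.minAreaRect(W))
```

```text
2.95 [589.2 269.6 248.5] [ 3.1 -0.   1.6] 0.11060262881734353
blue_tray 0.66 [290.  145.4] [600.9 310.5  24. ]
grey_tray 0.78 [239.9, 219.3, 365.2, 285.4] ((617.9056396484375, 170.58059692382812), (72.35400390625, 171.1929473876953), 78.77229309082031)
```

View pics/w2.png

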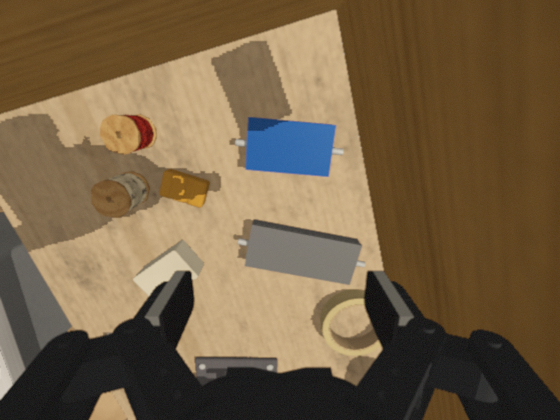

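The blue tray's top face spans about (248,118)–(335,176) px, its long axis nearly along world x. The grey tray is at (302,250), with enough gap for fingers. I'll get the exact blue rectangle by colour.

```bash
cat >> h.py <<'E'
def blue(z=24,n='wrist',show=True):
    im=cams.get_image(n);hsv=cv2.cvtColor(im,cv2.COLOR_BGR2HSV)
    m=cv2.inRange(hsv,(100,150,90),(125,255,255));m=cv2.morphologyEx(m,cv2.MORPH_OPEN,np.ones((3,3)))
    c=max(cv2.findContours(m,0,1)[0],key=cv2.contourArea)
    W=np.array([px2w(n,p,z)[:2] for p in c[:,0].astype(float)],np.float32)
    r=cv2.minAreaRect(W);print('bluerect',r,cv2.boxPoints(r).round(0).tolist());return im,c,r
E
python3 - <<'E'
from h import *
im,c,r=blue()
v=cv2.cvtColor(im,cv2.COLOR_BGR2HSV)
for p in [(290,150),(330,125),(252,165),(246,130),(290,174)]: print(p,v[p[1],p[0]])
print(cv2.approxPolyDP(c,4,True)[:,0].tolist())
cx,cy=r[0];go([cx,cy,130],np.pi-.08)
# stand from w1 base corners, using w1 pose
import h
M=np.eye(4);M[:3,:3]=R.from_euler('xyz',[np.pi,0,1.57]).as_matrix();M[:3,3]=[491.9,-129.1,300.2]
h.T=lambda:M
print([px2w('wrist',p,5)[:2].round(0).tolist() for p in [(252,87),(349,87),(338,222),(253,220)]])
E
```

```text
bluerect ((601.6098022460938, 311.42779541015625), (57.77321243286133, 97.41341400146484), 84.75951385498047) [[550.0, 287.0], [647.0, 278.0], [653.0, 336.0], [556.0, 345.0]]
(290, 150) [106 177 167]
(330, 125) [106 164 173]
(252, 165) [106 187 165]
(246, 130) [ 17  92 125]
(290, 174) [ 18  85 194]
[[250, 116], [247, 165], [328, 172], [334, 123]]
to [601.6098022460938, 311.42779541015625, 130] 3.061592653589793 linear [ 44.5  12.9 119.8] turn -1.498 j6 0.39
[[457.0, -18.0], [584.0, -18.0], [581.0, -206.0], [453.0, -203.0]]
```

Emit:
jog_arm:
  linear:
    - [5,2,12]
    - [9,3,24]
    - [14,4,36]
    - [18,5,48]
    - [23,7,60]
    - [27,8,72]
    - [32,10,84]
    - [36,11,96]
    - [42,13,108]
    - [44,13,118]
  turn: [-0.148,-0.297,-0.445,-0.594,-0.742,-0.89,-1.039,-1.187,-1.336,-1.484]
  gripper: [1,1,1,1,1,1,1,1,1,1]

```text
clock: 4.25
position: [601.8, 312.0, 131.3]
tcp_rot: [3.141, 0.0, 3.055]
wrist_force: [0.1, 0.1, 0.2]
finger_gap: 1.0
finger_force: 0.0
```

Run:
```python
from h import *
np.set_printoptions(precision=3,suppress=True)
o=ctrl.get_obs();print(o['clock'],o['position'],o['tcp_rot'],abs(o['qd']).max())
im,c,r=blue();cv2.imwrite('pics/w3.png',im)
print(cv2.approxPolyDP(c,4,True)[:,0].tolist())
cx,cy=r[0];go([cx,cy,18],3.05)
```

```text
4.25 [601.804 311.994 131.267] [3.141 0.    3.055] 1.4465941971135712
bluerect ((586.8031616210938, 311.8449401855469), (57.442378997802734, 73.48919677734375), 85.59708404541016) [[548.0, 286.0], [621.0, 280.0], [626.0, 338.0], [552.0, 343.0]]
[[243, 156], [247, 241], [262, 217], [269, 219], [273, 211], [306, 206], [313, 212], [314, 154]]
to [586.8031616210938, 311.8449401855469, 18] 3.05 linear [ 14.   -0.9 111.7] turn 0.015 j6 -1.06
```

View pics/w3.png

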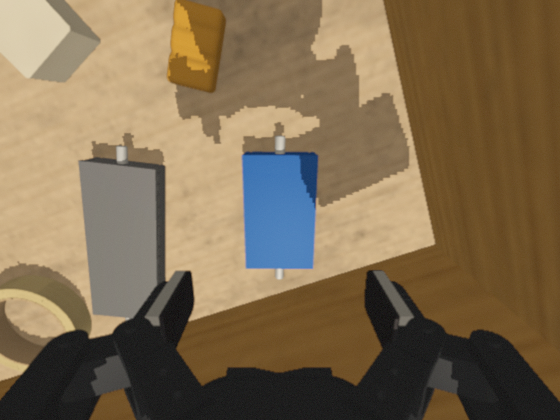

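The blue tray is centred between the fingers, corners at (243,154), (317,153), (314,268) and (247,268). Descend and grip.

Emit:
jog_arm:
  linear:
    - [1,0,20]
    - [1,0,45]
    - [1,0,70]
    - [1,0,92]
    - [1,0,106]
    - [1,0,113]
    - [1,0,113]
    - [1,0,113]
    - [1,0,113]
    - [1,0,113]
  turn: [0,0,0,0,0,0,0,0,0,0]
  gripper: [1,1,1,1,1,1,1,0.5,0.4,0.4]
  squeeze: 30

```text
clock: 5.3
position: [601.1, 312.9, 19.6]
tcp_rot: [3.141, 0.002, 3.05]
wrist_force: [-0.7, -1.3, 7.2]
finger_gap: 0.693
finger_force: 32.4
```

Emit:
jog_arm:
  linear:
    - [0,0,0]
    - [0,0,0]
    - [0,0,0]
    - [0,0,-15]
    - [0,0,-30]
    - [0,0,-60]
    - [0,0,-100]
    - [0,0,-140]
    - [0,0,-170]
    - [0,0,-180]
  turn: [0,0,0,0,0,0,0,0,0,0]
  gripper: [0.3,0.3,0.3,0.3,0.3,0.3,0.3,0.3,0.3,0.3]

```text
clock: 6.3
position: [601.9, 313.4, 203.9]
tcp_rot: [3.138, 0.006, 3.05]
wrist_force: [0.2, -0.0, -0.0]
finger_gap: 0.695
finger_force: 33.2
```

Run:
```python
from h import *
np.set_printoptions(precision=3,suppress=True)
o=ctrl.get_obs();print(o['clock'],o['position'],o['tcp_rot'],o['finger_gap'],o['finger_force'])
cv2.imwrite('pics/w4.png',cams.get_image('wrist'))
go([519,-111,200],1.55);go([519,-20,200],1.55)
```

```text
6.3 [601.935 313.435 203.866] [3.138 0.006 3.05 ] 0.6946789542869342 33.24296057224274
to [519, -111, 200] 1.55 linear [  43.6 -430.2    1.9] turn 1.5 j6 -1.04
to [519, -20, 200] 1.55 linear [  52.  -339.6    2.2] turn 1.5 j6 -1.04
```

View pics/w4.png

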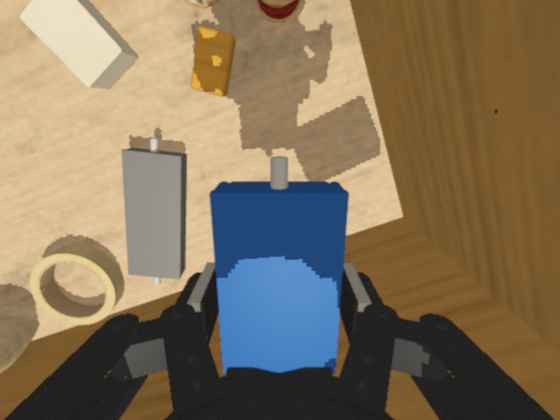

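Tray is held, flat and centred, in the view (top face (213,183)–(347,370), pin at (279,172)). Now past the stand, so the wrist camera sees it ahead of the tray.

Emit:
jog_arm:
  linear:
    - [1,-20,-5]
    - [3,-60,-10]
    - [6,-105,-15]
    - [9,-150,-15]
    - [12,-195,-15]
    - [15,-240,-15]
    - [18,-285,-15]
    - [20,-330,-15]
    - [22,-375,-15]
    - [24,-420,-15]
  turn: [0.1,0.24,0.38,0.52,0.66,0.8,0.94,1.08,1.22,1.36]
  gripper: [0.3,0.3,0.3,0.3,0.3,0.3,0.3,0.3,0.3,0.3]

```text
clock: 7.35
position: [536.9, -105.0, 212.9]
tcp_rot: [-3.141, -0.0, 1.684]
wrist_force: [0.0, 1.2, -0.5]
finger_gap: 0.692
finger_force: 33.2
```

Run:
```python
from h import *
np.set_printoptions(precision=3,suppress=True)
o=ctrl.get_obs();print(o['clock'],o['position'],o['tcp_rot'],o['finger_gap'])
go([519,-250,220],1.55)
```

```text
7.35 [ 536.878 -104.96   212.885] [-3.141 -0.     1.684] 0.691973670099768
to [519, -250, 220] 1.55 linear [-142.1  -34.2   -7.1] turn 0.134 j6 -0.36
```

Emit:
jog_arm:
  linear:
    - [-20,-8,-3]
    - [-50,-16,-6]
    - [-80,-24,-7]
    - [-110,-30,-7]
    - [-130,-34,-7]
    - [-140,-34,-7]
    - [-142,-34,-7]
    - [-142,-34,-7]
    - [-142,-34,-7]
    - [-142,-34,-7]
  turn: [0.03,0.06,0.09,0.12,0.13,0.13,0.13,0.13,0.13,0.13]
  gripper: [0.3,0.3,0.3,0.3,0.3,0.3,0.3,0.3,0.3,0.3]

```text
clock: 8.35
position: [521.2, -247.5, 220.3]
tcp_rot: [-3.141, -0.0, 1.561]
wrist_force: [0.3, -1.0, -1.7]
finger_gap: 0.692
finger_force: 33.2
```

Run:
```python
from h import *
np.set_printoptions(precision=3,suppress=True)
o=ctrl.get_obs();print(o['clock'],o['position'].round(1),o['tcp_rot'],o['finger_gap'],abs(o['qd']).max())
im=cams.get_image('wrist');cv2.imwrite('pics/w5.png',cv2.resize(im,(800,600),interpolation=cv2.INTER_CUBIC))
for t,z in dict(turnover_stand=0,crank_handle=58,loaded_tray=34).items():
    for r in cams.place_of('wrist',t): print(t,r['confidence'],np.array(r['pixel']),px2w('wrist',r['pixel'],z).round(1))
```

```text
8.35 [ 521.2 -247.5  220.3] [-3.141 -0.     1.561] 0.691762164577725 0.00328447003685365
crank_handle 0.97 [198.9 168.1] [ 443.6 -218.6   58. ]
crank_handle 0.49 [276.5  50.9] [ 520.8 -117.3   58. ]
loaded_tray 0.88 [277.4  53.7] [ 521.5 -115.7   34. ]
```

View pics/w5.png

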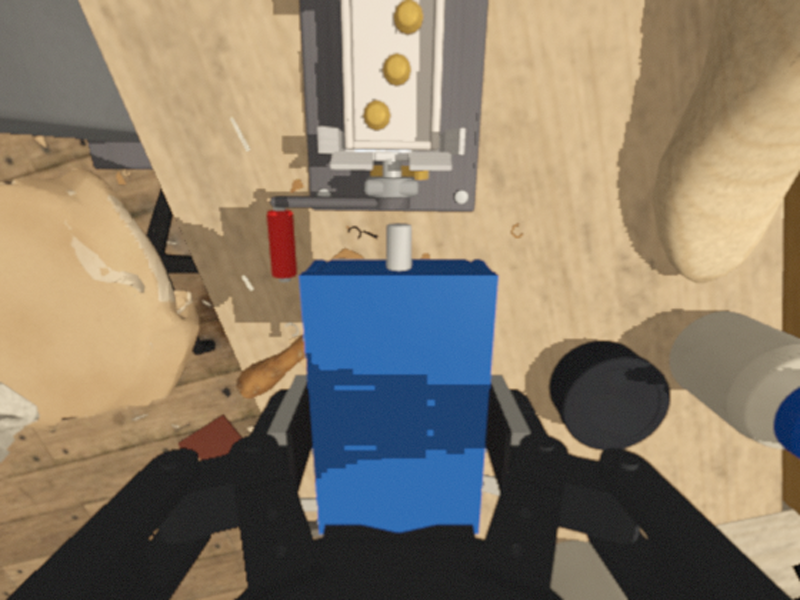

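The wrist view (enlarged) shows the held blue tray (top far corners (303,276), (496,275)), the stand partly cut off, and the handle at (283,243). Back off 60 mm to see the whole stand.

Emit:
jog_arm:
  linear:
    - [-15,0,0]
    - [-30,0,0]
    - [-45,0,0]
    - [-58,0,0]
    - [-65,0,0]
    - [-65,0,0]
    - [-65,0,0]
    - [-65,0,0]
    - [-65,0,0]
    - [-65,0,0]
  turn: [0,0,0,0,0,0,0,0,0,0]
  gripper: [0.3,0.3,0.3,0.3,0.3,0.3,0.3,0.3,0.3,0.3]

```text
clock: 9.55
position: [520.4, -313.0, 220.4]
tcp_rot: [3.142, -0.0, 1.56]
wrist_force: [0.3, -1.2, -0.6]
finger_gap: 0.695
finger_force: 33.2
```

Run:
```python
from h import *
np.set_printoptions(precision=3,suppress=True)
o=ctrl.get_obs();print(o['clock'],o['position'].round(1),o['tcp_rot'],o['finger_gap'],abs(o['qd']).max())
im=cams.get_image('wrist');cv2.imwrite('pics/w6raw.png',im);np.save('T6.npy',T())
cv2.imwrite('pics/w6.png',cv2.resize(im[0:240,150:470],(800,600),interpolation=cv2.INTER_CUBIC))
for t,z in dict(turnover_stand=0,crank_handle=58,loaded_tray=34).items():
    for r in cams.place_of('wrist',t): print(t,r['confidence'],np.array(r['pixel']),px2w('wrist',r['pixel'],z).round(1))
```

```text
9.55 [ 520.4 -313.   220.4] [ 3.142 -0.     1.56 ] 0.6949788504658467 0.0017397630572117064
crank_handle 0.91 [190.6  98.9] [ 441.4 -220.7   58. ]
crank_handle 0.26 [276.1 293.4] [ 516.3 -426.9   58. ]
```

View pics/w6.png

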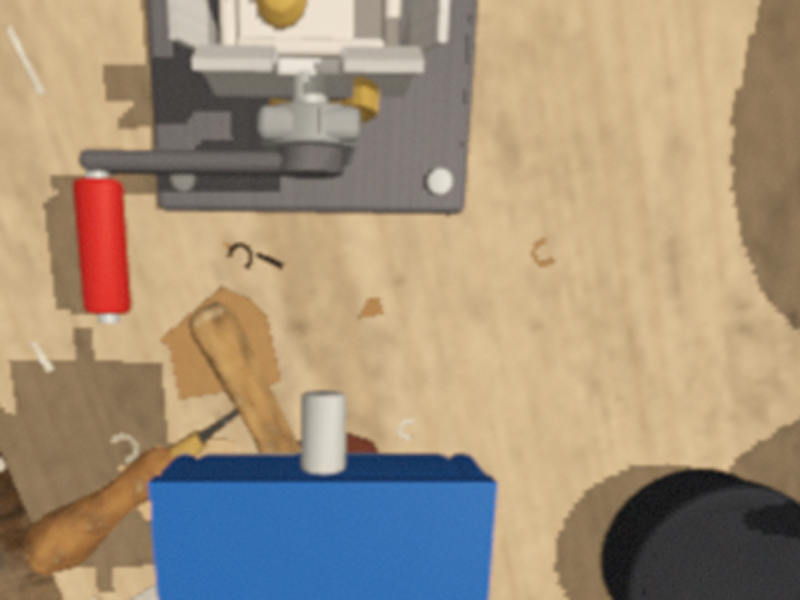

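The stand moved further out of view at the top, so that was the wrong way. The useful part is the blue tray's far top corners at crop (153,482) and (496,482). I'll go up and back towards it for the full view.

Emit:
jog_arm:
  linear:
    - [15,0,-10]
    - [35,0,-25]
    - [60,0,-40]
    - [85,0,-55]
    - [105,0,-70]
    - [118,0,-80]
    - [118,0,-80]
    - [118,0,-80]
    - [118,0,-80]
    - [118,0,-80]
  turn: [0,0,0,0,0,0,0,0,0,0]
  gripper: [0.3,0.3,0.3,0.3,0.3,0.3,0.3,0.3,0.3,0.3]

```text
clock: 10.75
position: [521.3, -195.9, 299.7]
tcp_rot: [-3.141, -0.0, 1.559]
wrist_force: [-0.3, -0.0, -1.6]
finger_gap: 0.691
finger_force: 33.2
```

Run:
```python
from h import *
np.set_printoptions(precision=3,suppress=True)
o=ctrl.get_obs();print(o['clock'],o['position'].round(1),o['tcp_rot'],o['finger_gap'],abs(o['qd']).max())
im=cams.get_image('wrist');np.save('T7.npy',T());cv2.imwrite('pics/w7raw.png',im)
cv2.imwrite('pics/w7.png',cv2.resize(im[0:180,170:410],(800,600),interpolation=cv2.INTER_CUBIC))
for t,z in dict(turnover_stand=0,crank_handle=58,loaded_tray=34).items():
    for r in cams.place_of('wrist',t): print(t,r['confidence'],np.array(r['pixel']),px2w('wrist',r['pixel'],z).round(1))
# tray in hand: top-face far corners -> tool coordinates at tool z=-4.4
c=cams.get_calibration('wrist');K,D,M=c['intrinsics'],c['D'],np.array(c['tool_from_camera'])
for p in [(211.2,192.8),(348.4,192.8)]:
    u=cv2.undistortPoints(np.array([[p]],float),K,D)[0,0];d=M[:3,:3]@np.array([*u,1]);q=M[:3,3];print('tool',(q+d*(-4.4-q[2])/d[2]).round(1))
```

```text
10.75 [ 521.3 -195.9  299.7] [-3.141 -0.     1.559] 0.6909024214639294 0.002209538714714542
crank_handle 0.78 [220.9 195.9] [ 446.9 -216.5   58. ]
loaded_tray 0.93 [148.2   7.3] [376.3  -1.7  34. ]
loaded_tray 0.78 [279.2 108.9] [ 523.  -111.6   34. ]
tool [ 47.6 -28.6  -4.4]
tool [47.5 30.1 -4.4]
```

View pics/w7.png

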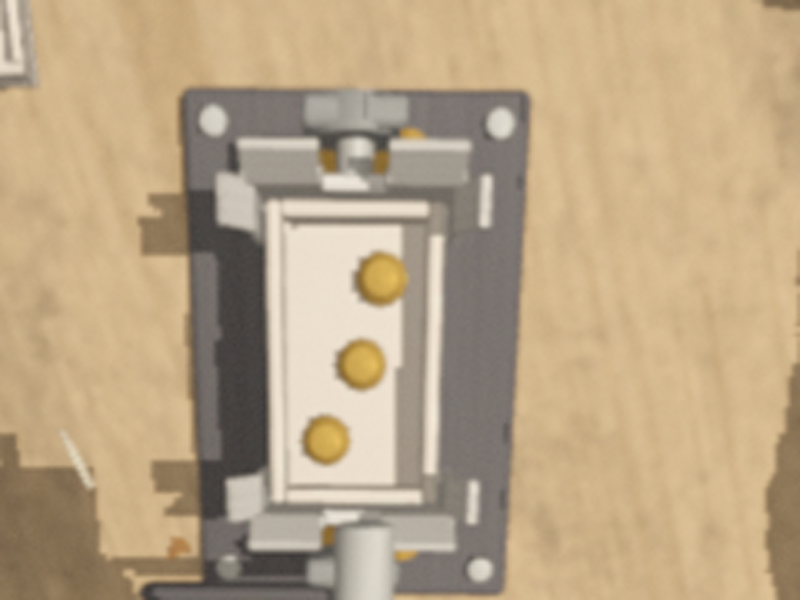

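The crop shows the white tray rim corners at about (266,200), (446,200), (437,503) and (271,502), the base screws at (213,120), (501,123), (480,570) and (229,568), and the flared guides around them.

Run:
```python
from h import *
np.set_printoptions(precision=3,suppress=True)
def f(P,z):
    W=np.array([px2w('wrist',(170+u/3.3333-.35,v/3.3333-.35),z)[:2] for u,v in P]);d1=W[0]-W[3];d2=W[1]-W[2]
    print(z,W.round(1).tolist(),'c',W.mean(0).round(1),'yaw',[round(float(np.arctan2(-d[0],d[1])),3) for d in (d1,d2)])
f([(266,200),(447,200),(436,503),(271,502)],58)
f([(238,140),(470,140),(455,550),(248,550)],88)
f([(213,120),(501,123),(480,570),(229,568)],8)
f([(185,90),(527,92),(503,592),(203,590)],8)
```

```text
58 [[490.4, -59.7], [550.9, -60.4], [548.4, -160.2], [487.9, -159.2]] c [ 519.4 -109.9] yaw [-0.025, -0.026]
88 [[485.3, -47.8], [555.4, -48.7], [553.0, -172.5], [482.2, -171.7]] c [ 519.  -110.2] yaw [-0.025, -0.019]
8 [[467.5, -25.3], [574.4, -27.6], [570.8, -194.6], [464.2, -192.5]] c [ 519.2 -110. ] yaw [-0.02, -0.021]
8 [[457.8, -15.5], [583.6, -17.7], [580.9, -204.2], [452.5, -201.8]] c [ 518.7 -109.8] yaw [-0.028, -0.014]
```

Run:
```python
from h import *
go([518.5,-107.4,125],1.549)
```

```text
to [518.5, -107.4, 125] 1.549 linear [ 88.3  -3.9 175. ] turn 0.01 j6 -0.4
```

Emit:
jog_arm:
  linear:
    - [15,-1,10]
    - [35,-2,30]
    - [55,-3,55]
    - [72,-4,85]
    - [84,-4,115]
    - [88,-4,145]
    - [88,-4,165]
    - [88,-4,175]
    - [88,-4,175]
    - [88,-4,175]
  turn: [0.01,0.01,0.01,0.01,0.01,0.01,0.01,0.01,0.01,0.01]
  gripper: [0.3,0.3,0.3,0.3,0.3,0.3,0.3,0.3,0.3,0.3]

```text
clock: 11.95
position: [519.0, -107.7, 125.9]
tcp_rot: [3.141, 0.0, 1.549]
wrist_force: [0.3, -0.3, -0.4]
finger_gap: 0.694
finger_force: 33.2
```

Run:
```python
from h import *
o=ctrl.get_obs();print(o['tcp_rot'])
go([518.5,-107.4,79],1.549)
```

```text
[3.14100107e+00 1.20939793e-04 1.54945901e+00]
to [518.5, -107.4, 79] 1.549 linear [ 0.3 -0.6 46.9] turn 0.0 j6 -0.24
```

Emit:
jog_arm:
  linear:
    - [0,0,6]
    - [0,0,12]
    - [0,0,18]
    - [0,0,23]
    - [0,0,28]
    - [0,0,32]
    - [0,0,35]
    - [0,0,38]
    - [0,0,38]
    - [0,0,38]
  turn: [0,0,0,0,0,0,0,0,0,0]
  gripper: [0.3,0.3,0.3,0.3,0.3,0.3,0.3,0.3,0.3,0.3]

```text
clock: 12.95
position: [518.6, -107.4, 87.3]
tcp_rot: [-3.142, -0.0, 1.55]
wrist_force: [-0.4, 0.8, -0.1]
finger_gap: 0.69
finger_force: 33.2
```

Emit:
jog_arm:
  linear:
    - [0,0,1]
    - [0,0,2]
    - [0,0,3]
    - [0,0,4]
    - [0,0,5]
    - [0,0,6]
    - [0,0,7]
    - [0,0,7.5]
    - [0,0,7.5]
    - [0,0,7.5]
  turn: [0,0,0,0,0,0,0,0,0,0]
  gripper: [0.3,0.3,0.3,0.3,0.3,0.3,0.3,0.3,0.3,0.3]

```text
clock: 13.95
position: [518.6, -107.4, 79.8]
tcp_rot: [-3.142, -0.0, 1.55]
wrist_force: [1.1, -0.3, -1.0]
finger_gap: 0.694
finger_force: 33.2
```

Emit:
jog_arm:
  linear:
    - [0,0,0.5]
    - [0,0,1]
    - [0,0,1.5]
    - [0,0,1.5]
    - [0,0,1.5]
    - [0,0,1.5]
    - [0,0,1.5]
    - [0,0,1.5]
    - [0,0,1.5]
    - [0,0,1.5]
  turn: [0,0,0,0,0,0,0,0,0,0]
  gripper: [0.3,0.3,0.3,0.3,0.3,0.75,0.8,0.9,1,1]

```text
clock: 14.95
position: [518.6, -107.4, 78.3]
tcp_rot: [3.142, 0.0, 1.55]
wrist_force: [-0.2, -0.4, -0.3]
finger_gap: 1.001
finger_force: 0.0
```

Emit:
jog_arm:
  linear:
    - [0,0,0]
    - [0,0,0]
    - [0,0,0]
    - [0,0,-10]
    - [0,0,-20]
    - [0,0,-40]
    - [0,0,-70]
    - [0,0,-105]
    - [0,0,-140]
    - [-20,0,-160]
  turn: [0,0,0,0,0,0,0,0,0,0]
  gripper: [1,1,1,1,1,1,1,1,1,1]

```text
clock: 15.95
position: [518.9, -126.4, 242.1]
tcp_rot: [3.138, 0.001, 1.551]
wrist_force: [0.9, -1.2, -1.0]
finger_gap: 1.004
finger_force: 0.0
```

Emit:
jog_arm:
  linear:
    - [-15,0,-10]
    - [-35,-8,-20]
    - [-55,-16,-30]
    - [-65,-24,-40]
    - [-65,-32,-40]
    - [-65,-40,-40]
    - [-65,-40,-40]
    - [-65,-40,-40]
    - [-65,-40,-40]
    - [-65,-40,-40]
  turn: [0,0,0,0,0,0,0,0,0,0]
  gripper: [1,1,1,1,1,1,1,1,1,1]

```text
clock: 16.95
position: [477.1, -191.2, 278.1]
tcp_rot: [-3.141, -0.0, 1.55]
wrist_force: [-0.8, -0.0, 0.7]
finger_gap: 0.997
finger_force: 0.0
```

Run:
```python
from h import *
o=ctrl.get_obs();print(o['clock'],o['position'],o['tcp_rot'])
im,c,r=blue(82)
s=cams.get_image('scene')
a=cv2.resize(im[20:230,190:430],(800,700))[:598]
v=np.zeros((600,800,3),np.uint8);v[:598//2*1+1,:400]=cv2.resize(im[20:245,150:450],(400,300))
v[:300,400:]=cv2.resize(s[210:315,280:420],(400,300));sd=cams.get_image('side')
v[300:,:400]=cv2.resize(sd[210:315,280:420],(400,300))
cv2.imwrite('pics/c8.png',v)
for p in cams.place_of('wrist','crank_handle'): print(p,px2w('wrist',p['pixel'],58))
```

```text
16.95 [ 477.08594685 -191.22569911  278.12873326] [-3.14143020e+00 -1.38157030e-04  1.55034964e+00]
bluerect ((518.2147216796875, -109.88259887695312), (97.77474212646484, 58.93344497680664), 88.73526000976562) [[488.0, -158.0], [547.0, -159.0], [549.0, -62.0], [490.0, -60.0]]
{'pixel': [253.2, 207.8], 'confidence': 0.97} [ 445.129631   -221.45016324   58.        ]
```

View pics/c8.png

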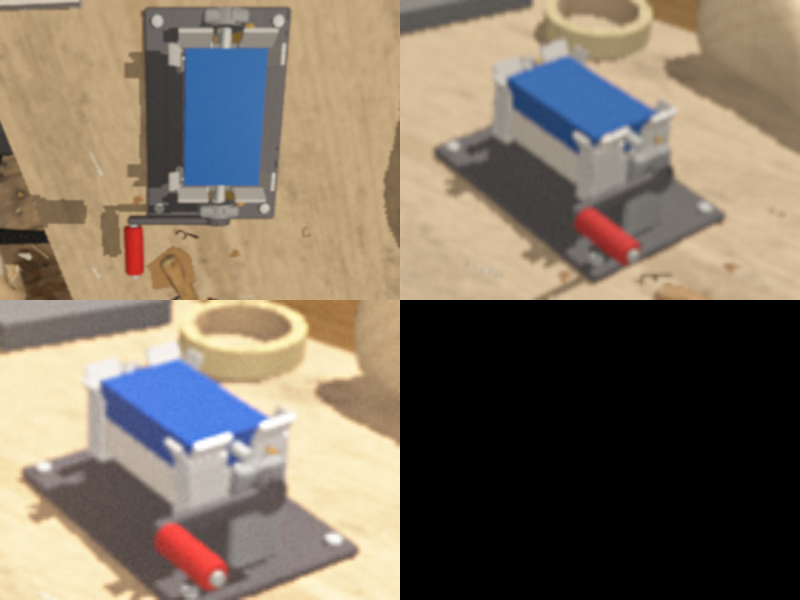

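The blue tray sits squarely rim to rim in the cradle in all three views, with its pins in the slots. Next, measure the handle by colour.

Run:
```python
from h import *
im=cams.get_image('wrist');h=cv2.cvtColor(im,cv2.COLOR_BGR2HSV)
m=cv2.inRange(h,(0,190,80),(5,255,255))|cv2.inRange(h,(174,190,80),(180,255,255));m[280:]=0
c=max(cv2.findContours(m,0,1)[0],key=cv2.contourArea)
r=cv2.minAreaRect(np.array([px2w('wrist',p,62)[:2] for p in c[:,0].astype(float)],np.float32));print(r)
go([442.5,-224,130],1.549);go([442.5,-224,53],1.549)
```

```text
((441.6576232910156, -220.19459533691406), (44.69218063354492, 14.441736221313477), 87.38700103759766)
to [442.5, -224, 130] 1.549 linear [-33.2 -33.7 148.2] turn 0.001 j6 -0.42
to [442.5, -224, 53] 1.549 linear [-33.2 -33.7 225.2] turn 0.001 j6 -0.42
```

Emit:
jog_arm:
  linear:
    - [-8,-8,20]
    - [-16,-17,50]
    - [-25,-26,85]
    - [-33,-34,120]
    - [-33,-34.4,150]
    - [-33,-34.4,175]
    - [-33,-34.4,197]
    - [-33,-34.4,215]
    - [-33,-34.4,225]
    - [-33,-34.4,225]
  turn: [0,0,0,0,0,0,0,0,0,0]
  gripper: [0.6,0.6,0.6,0.6,0.6,0.6,0.6,0.6,0.6,0.6]

```text
clock: 18.2
position: [441.2, -223.5, 52.4]
tcp_rot: [-3.14, -0.001, 1.55]
wrist_force: [0.4, -1.1, 0.1]
finger_gap: 0.6
finger_force: 0.0
```

Emit:
jog_arm:
  linear:
    - [0,0,0]
    - [0,0,0]
    - [0,0,0]
    - [0,0,0]
    - [0,0,0]
    - [0,0,0]
    - [0,0,0]
    - [0,0,0]
    - [0,0,0]
    - [0,0,0]
  turn: [0,0,0,0,0,0,0,0,0,0]
  gripper: [0.6,0.5,0.4,0.3,0.2,0.1,0.1,0.1,0.1,0.1]
  squeeze: 30

```text
clock: 19.2
position: [441.4, -223.9, 53.6]
tcp_rot: [-3.141, 0.0, 1.55]
wrist_force: [-4.2, -3.1, 7.1]
finger_gap: 0.198
finger_force: 29.1
```

Run:
```python
from h import *
o=ctrl.get_obs();print(o['position'],o['wrist_force'],o['tcp_rot'],o['finger_gap'])
for a in range(0,181,6):
    a=np.radians(a);x=75-75*np.cos(a);dz=75*np.sin(a)
    print(round(np.degrees(a)),'tool',np.round([0,x,-dz],1))
```

```text
[ 441.35215137 -223.8544354    53.61602137] [-4.2210207  -3.10851127  7.07316884] [-3.14114062e+00  4.44581776e-06  1.54998464e+00] 0.19800778332648541
0 tool [ 0.  0. -0.]
6 tool [ 0.   0.4 -7.8]
12 tool [  0.    1.6 -15.6]
18 tool [  0.    3.7 -23.2]
24 tool [  0.    6.5 -30.5]
30 tool [  0.   10.  -37.5]
36 tool [  0.   14.3 -44.1]
42 tool [  0.   19.3 -50.2]
48 tool [  0.   24.8 -55.7]
54 tool [  0.   30.9 -60.7]
60 tool [  0.   37.5 -65. ]
66 tool [  0.   44.5 -68.5]
72 tool [  0.   51.8 -71.3]
78 tool [  0.   59.4 -73.4]
84 tool [  0.   67.2 -74.6]
90 tool [  0.  75. -75.]
96 tool [  0.   82.8 -74.6]
102 tool [  0.   90.6 -73.4]
108 tool [  0.   98.2 -71.3]
114 tool [  0.  105.5 -68.5]
120 tool [  0.  112.5 -65. ]
126 tool [  0.  119.1 -60.7]
132 tool [  0.  125.2 -55.7]
138 tool [  0.  130.7 -50.2]
144 tool [  0.  135.7 -44.1]
150 tool [  0.  140.  -37.5]
156 tool [  0.  143.5 -30.5]
162 tool [  0.  146.3 -23.2]
168 tool [  0.  148.4 -15.6]
174 tool [  0.  149.6  -7.8]
180 tool [  0. 150.  -0.]
```

Emit:
jog_arm:
  linear:
    - [0,0.4,-7.8]
    - [0,1.6,-15.6]
    - [0,3.7,-23.2]
    - [0,6.5,-30.5]
    - [0,10,-37.5]
    - [0,14.3,-44.1]
    - [0,19.3,-50.2]
    - [0,24.8,-55.7]
    - [0,30.9,-60.7]
    - [0,37.5,-65]
  turn: [0,0,0,0,0,0,0,0,0,0]
  gripper: [0.1,0.1,0.1,0.1,0.1,0.1,0.1,0.1,0.1,0.1]

```text
clock: 20.2
position: [479.2, -224.6, 119.0]
tcp_rot: [-3.141, 0.0, 1.55]
wrist_force: [-3.0, -2.6, -0.8]
finger_gap: 0.2
finger_force: 29.9
```

Emit:
jog_arm:
  linear:
    - [0,7,-3.5]
    - [0,14.3,-6.3]
    - [0,21.9,-8.4]
    - [0,29.7,-9.6]
    - [0,37.5,-10]
    - [0,45.3,-9.6]
    - [0,53.1,-8.4]
    - [0,60.7,-6.3]
    - [0,68,-3.5]
    - [0,75,0]
  turn: [0,0,0,0,0,0,0,0,0,0]
  gripper: [0.1,0.1,0.1,0.1,0.1,0.1,0.1,0.1,0.1,0.1]

```text
clock: 21.2
position: [555.0, -226.2, 118.0]
tcp_rot: [3.141, 0.0, 1.55]
wrist_force: [-1.9, -0.6, 1.9]
finger_gap: 0.201
finger_force: 30.1
```

Emit:
jog_arm:
  linear:
    - [0,6.6,4.3]
    - [0,12.7,9.3]
    - [0,18.2,14.8]
    - [0,23.2,20.9]
    - [0,27.5,27.5]
    - [0,31,34.5]
    - [0,33.8,41.8]
    - [0,35.9,49.4]
    - [0,37.1,57.2]
    - [0,37.5,65]
  turn: [0,0,0,0,0,0,0,0,0,0]
  gripper: [0.1,0.1,0.1,0.1,0.1,0.1,0.1,0.1,0.1,0.1]

```text
clock: 22.2
position: [591.4, -226.9, 52.8]
tcp_rot: [-3.141, -0.0, 1.55]
wrist_force: [-8.6, 1.3, 46.1]
finger_gap: 0.196
finger_force: 35.1
```

At the far stop (46 N reaction). Ease, release, retreat.

Emit:
jog_arm:
  linear:
    - [0,0,-0.5]
    - [0,0,-0.5]
    - [0,0,-0.5]
    - [0,0,-0.5]
    - [0,0,-0.5]
    - [0,0,-0.5]
    - [0,0,-10]
    - [0,0,-30]
    - [0,0,-60]
    - [0,0,-100]
  turn: [0,0,0,0,0,0,0,0,0,0]
  gripper: [0.1,0.3,0.5,0.6,0.6,0.6,0.6,0.6,0.6,0.6]

```text
clock: 23.2
position: [590.8, -226.5, 153.8]
tcp_rot: [-3.139, -0.001, 1.55]
wrist_force: [0.7, -0.4, 0.8]
finger_gap: 0.602
finger_force: 0.0
```

Emit:
jog_arm:
  linear:
    - [-5,-8,-30]
    - [-10,-16,-60]
    - [-15,-30,-90]
    - [-20,-40,-115]
    - [-20,-40,-125]
    - [-20,-40,-125]
    - [-20,-40,-125]
    - [-20,-40,-125]
    - [-20,-40,-125]
    - [-20,-40,-125]
  turn: [0,0,0,0,0,0,0,0,0,0]
  gripper: [0.6,0.6,0.6,0.6,0.6,0.6,0.6,0.6,0.6,0.6]

```text
clock: 24.2
position: [551.2, -245.8, 277.4]
tcp_rot: [-3.14, -0.001, 1.55]
wrist_force: [-0.1, -0.1, 0.3]
finger_gap: 0.598
finger_force: 0.0
```

Run:
```python
from h import *
o=ctrl.get_obs();print(o['clock'],o['position'],o['wrist_force'])
im=cams.get_image('wrist');s=cams.get_image('scene');sd=cams.get_image('side')
v=np.zeros((600,800,3),np.uint8);v[:300,:400]=cv2.resize(im[0:300],(400,300))
v[:300,400:]=cv2.resize(s[210:315,280:420],(400,300));v[300:,:400]=cv2.resize(sd[210:315,280:420],(400,300))
cv2.imwrite('pics/c9.png',v)
for p in cams.place_of('wrist','crank_handle'): print(p,px2w('wrist',p['pixel'],58))
for n in ('scene','side','wrist'): print(n,[(r['pixel'],r['confidence']) for r in cams.place_of(n,'stud_0')])
```

```text
24.2 [ 551.1635135  -245.83152589  277.36940693] [-0.10039882 -0.09943007  0.25407133]
{'pixel': [316.5, 163.9], 'confidence': 0.83} [ 595.87691406 -223.90994342   58.        ]
scene [([340.1, 263.8], 0.66)]
side []
wrist []
```

View pics/c9.png

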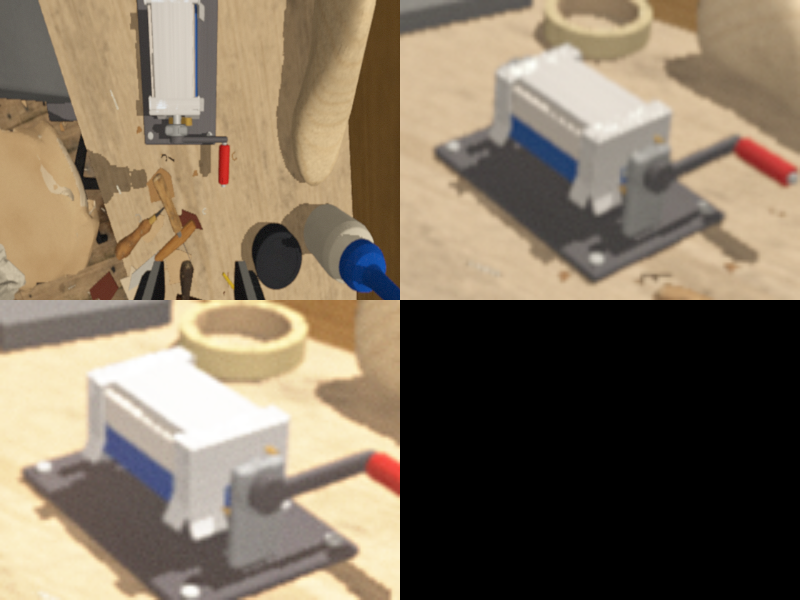

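The cradle is upside down with the blue tray underneath, the handle level on the far side, nothing spilled and the arm clear.

```bash
python3 -c "
from plant import ctrl
print(ctrl.close_job())"
```

```text
the job is handed in; nothing more can be done
None
```

The job is handed in at about 24 s: I capped the white tray with the blue one, let go, and turned the crank to its far stop; the pictures show the blue tray underneath with nothing spilled, though the studs inside it can't be seen directly.

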